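Start the fume extractor from its control box

ROBOT

A 7-joint arm with a two-finger parallel gripper is mounted at the origin on the work surface; the furniture and walls round the work are solid. World frame = base frame: x ahead of the robot, y to its left, z up, the work surface at z = 0. Lengths are in m, angles in rad, forces in N, time in s.
With the tool pointing down it reaches from about 0.35 to 0.9 m from the base axis. Payload 7.2 kg.
Tool frame: the origin (TCP) lies at the very end of the fingers, on their centre line; the grasp point (between the pads) lies 19 mm behind it; y points along the fingers, z is the direction in which the jaws open and shut, and the axes are right-handed (so a half turn about y gives the same grasp; the last joint's range is limited). The gripper opens to 88 mm and grips with 3 to 60 N. Pads are 20 mm wide; open, the fingers measure 115 mm over their backs; the gripper's body (75 mm by 178 mm) begins 61 mm behind the grasp point.
Start: joints at [1.236, 0.411, -0.013, 1.596, 0.006, 1.134, -0.082], TCP at [0.165, -0.603, 0.223] pointing down, gripper open.
Joint ranges: [-2.95, 2.95], [-0.29, 1.99], [-1.47, 1.44], [0.14, 2.54], [-1.03, 4.17], [0.13, 1.85], [-2.86, 2.86]. Speed limits (rad/s): [2.39, 2.39, 3.01, 3.01, 3.14, 3.14, 3.14].

INTERFACE

Orientations are given as a unit quaternion [x, y, z, w].
In Python, from station import arm gives the robot as it stands. Calls block until the motion is done:
- arm.movep(position, orientation): joint-space move of the TCP to a pose.
- arm.movel(position, attitude=None, rate=0.15, until_force=None): straight line of the TCP; attitude=None keeps the orientation; rate is the mean speed in m/s. With until_force (N) it stops when the force on the tool has changed by that much, and returns True; else False.
- arm.move_j(angles): joint-space move.
- arm.grip(opening): opening from 0.0 (shut) to 1.0 (fully open); the grip force is fixed at half the most; returns when the fingers have stopped.
- arm.sleep(seconds).
- arm.ik(position, orientation): joint angles nearest the present ones, or None.
- arm.get_image(name): name is "scene" or "top" or "wrist"; returns a dict with "img" (400x640x3 uint8, red, green, blue), "range_z" (400x640 float32, m along the optical axis (not along the pixel's ray), 0 where there is no reading), "intrinsics" (3x3 intrinsics, pixels), "pose" (4x4, takes a point from camera to world coordinates). Camera axes: x right, y down, z forward; pixel columns grow to the right and rows downward; lengths in m; the calibration is good to about 2 mm. A picture is of the moment at which its call begins.
A pose or a line that the arm cannot do raises arm.IKError and nothing moves.
- arm.hand_in(): hands the job in, once; it reports no verdict.
Trained networks look in the newest picture that a camera, given by its name, has taken for a name from the list of things; names that differ only in an ending like _2 or _b are one class to them, and where a whole thing is asked for, a point or a joint stands for the part that bears it (a point fixed in the world has none). Each returns a list of dicts, best first, with "p" (0 to 1); they miss things now and then, are a little off and sometimes report something else, mostly with a low value. They report only what shows in the picture. A call takes as long as a camera call.
- arm.silhouettes(thing, camera): "mask" (400x640 bool, what is visible of it) and "xy" ([column, row] in pixels, amid what is visible of it).
Readings, each from a call of its own:
- arm.get_t(): time.
- arm.get_joints(): joint angles.
- arm.get_joint_vel(): joint speeds.
- arm.get_tau(): joint torques, N m.
- arm.get_eef_pos(): TCP position.
- arm.get_tcp_rot(): TCP orientation.
- arm.get_contact_force(): force on the tool from outside, world axes, zero at the start.
- arm.get_ft_torque(): the same for the moment, N m.
- arm.get_gripper_width(): opening from 0.0 (shut) to 1.0 (fully open).
Only numpy, scipy, OpenCV 4.12 (cv2) and the standard library are available. Lean on these libraries where they do the work, as an engineer would, in place of code of your own. Each camera call takes 0.05 s, during which the arm holds its last target.

TASK

Start the glue-fume extractor from the small control box on the bench, using the fingertips with the fingers shut: first press down the raised end of the rocker switch until the rocker has tipped right over, then push the square key fully in, and last push the big round mushroom button fully in; all three stay where they are put. Do not press the small round stop button, do not pick anything up, and leave the things standing round the box where they are.

Things in the scene. Friction and masses are not known exactly. Their poses are not given: they have to be found in the camera images.
- control_box: grey box fixed to the bench, 140 x 140 mm, 45 mm high, with a flat level aluminium panel on top; origin at the centre of its underside, x away from the robot (yaw within 0.2 rad), z up. Its four plain grey controls, told apart by shape, stand at (+-36, +-36) mm in its frame; which is at which place changes; each is turned like the box
- rocker (a joint): V-shaped rocker switch, two wings 27 x 30 mm in a black 64 x 40 mm frame 9 mm high, long along box x; pivot along box y, 10 mm above the panel. 0 rad: off, near wing (box -x) level, far wing (box +x) raised at 0.48 rad; 0.48 rad: on, end stop, far wing level, near one raised. Starts at 0 to 0.08; takes about 3 N at the wing's middle, stays where it is left
- rocker_end (a point): point on the upper face of the rocker's far (box +x) wing, the raised one at the start, 18 mm from the pivot line; press here, down. It moves with the rocker: about 23 mm above the panel when off, 16 mm when fully on
- key (a joint): travel in m of the square key (26 x 26 mm cap with a flat top 23 mm above the panel when out, in a 36 mm square steel collar 5 mm high). 0 out, 0.008 fully in (end stop; top then 15 mm above the panel); starts at 0 to 0.001. Pressed straight down with about 3 N, stays where it is left
- key_top (a point): centre of the top face of the square key; moves with it
- mushroom (a joint): travel in m of the big round mushroom button (cap 44 mm across, on a steel collar 38 mm across and 10 mm high; top 37 mm above the panel when out). 0 out, 0.010 fully in (end stop; top then 27 mm above the panel); starts at 0 to 0.0015. Pressed straight down with about 4 N, stays where it is left
- mushroom_top (a point): centre of the top of the mushroom button; moves with it
- stop (a joint): travel in m of the small round stop button (18 mm across, top 14 mm above the panel, in a steel collar 28 mm across), sprung, 0 to 0.005; must not be pressed
- stop_top (a point): centre of the top of the small stop button
- paint_bottle: small brown bottle with white cap, 34 mm across, 72 mm high, loose, beside the box at its left; origin at the centre of its underside; bystander
- thread: wooden spool of white thread, about 66 x 57 mm over its thread tail, 61 mm high, loose, at the right of the box; origin on the underside; bystander
- rubber_block: block of crepe rubber, 42 x 60 x 18 mm, loose, to the right, beyond the spool; origin at the centre of its underside; bystander
- seam_roller: seam roller with wooden handle, 38 x 128 mm, 26 mm high, loose, behind; origin under its centre; bystander
- tape_roll: roll of paper tape lying flat, 103 mm across, 26 mm high, loose, behind; origin under its centre; bystander
- steel_weight: block-shaped steel weight 62 x 62 mm, 51 mm high, loose, behind at the left; origin under its centre; bystander

How it is judged:
On the way, in this order (a step that is already met when the one before it is completed fails the run):
1. the rocker is tipped over to on (value of joint rocker above 0.4 rad), for 0.1 s.
2. then the square key is fully in (value of joint key above 0.0065 m), for 0.1 s.
3. then the mushroom button is fully in (value of joint mushroom above 0.008 m), for 0.1 s.
At the end, for the whole second after the job is handed in: rocker above 0.40 of 0.48 rad, square key in by more than 6.5 of 8 mm, mushroom button in by more than 8 of 10 mm, stop button out (under 1.5 mm), every loose bystander within 20 mm of where it stood (value of joint rocker above 0.4 rad and value of joint key above 0.0065 m and value of joint mushroom above 0.008 m and value of joint stop below 0.0015 m and distance of each of paint_bottle, thread, rubber_block, seam_roller, tape_roll, steel_weight from where it was at the start of the episode below 0.02 m); the robot touches nothing.
It fails at once if the square key is pressed in by more than 3 mm before the rocker is on (value of joint key above 0.003 m and value of joint rocker below 0.4 rad).
It fails at once if the mushroom button is pressed in by more than 3.5 mm before the square key is in (value of joint mushroom above 0.0035 m and value of joint key below 0.0065 m).
It fails at once if the stop button is pressed in by more than 2 mm (value of joint stop above 0.002 m).
It fails at once if a bystander is lifted or pushed away by more than 20 mm (distance of any of paint_bottle, thread, rubber_block, seam_roller, tape_roll, steel_weight from where it was at the start of the episode above 0.02 m).
It also fails if it takes over 38 s, if anything falls off the work surface, if the arm or the gripper's body presses on something with over 40 N, if the wrist force passes 120 N, or if a joint passes its speed limit or range.

## Working session

There is one attempt and no reset: what is moved stays moved. The work goes in short steps, each a Python script; the robot and the scene stay as the last script left them, time stands still between calls to the robot, and variables do not carry over. Pictures are saved under pics/ and viewed, and the job is handed in when it is done.

```bash
mkdir -p pics; ls
python3 - <<'E'
from station import arm
import cv2,numpy as np
for c in ("scene","top"):
    r=arm.get_image(c); cv2.imwrite(f"pics/{c}0.png",r["img"][:,:,::-1]); np.savez(f"{c}0.npz",**r)
    print(c,r["intrinsics"].tolist(),np.round(r["pose"],3).tolist())
    for t in ("rocker","key","mushroom","stop","control_box"):
        print(t,[(round(d["p"],2),np.round(d["xy"]).tolist(),int(d["mask"].sum())) for d in arm.silhouettes(t,c)])
print(arm.get_t(),arm.get_tcp_rot(),arm.get_eef_pos())
E
```

```text
pics
scene [[422.6282005459551, 0.0, 318.7117339939396], [0.0, 422.6282005459551, 205.174538212371], [0.0, 0.0, 1.0]] [[-0.586, -0.372, 0.72, -0.101], [-0.811, 0.274, -0.518, 0.67], [-0.005, -0.887, -0.462, 0.489], [0.0, 0.0, 0.0, 1.0]]
rocker [(0.95, [304.0, 246.0], 401)]
key [(0.52, [331.0, 232.0], 219)]
mushroom [(0.56, [362.0, 239.0], 315), (0.51, [332.0, 232.0], 230), (0.47, [332.0, 196.0], 378)]
stop [(0.48, [336.0, 261.0], 80)]
control_box [(0.58, [338.0, 263.0], 3047)]
top [[454.07594924024687, 0.0, 309.59537753641246], [0.0, 454.07594924024687, 188.1275362369844], [0.0, 0.0, 1.0]] [[-0.023, -0.985, 0.174, 0.348], [-1.0, 0.023, -0.007, 0.233], [0.003, -0.174, -0.985, 1.001], [0.0, 0.0, 0.0, 1.0]]
rocker []
key [(0.72, [306.0, 211.0], 161), (0.72, [283.0, 255.0], 50)]
mushroom [(0.78, [316.0, 246.0], 343)]
stop []
control_box [(0.89, [294.0, 235.0], 3001), (0.22, [308.0, 213.0], 135)]
0.6 [ 0.09407389 -0.70080397  0.70084192 -0.09404523] [ 0.16473493 -0.60290449  0.22265869]
```

Run:
```python
import cv2
a=cv2.imread("pics/top0.png");b=cv2.imread("pics/scene0.png")
cv2.imwrite("pics/tz.png",cv2.resize(a[180:290,220:370],(750,550),interpolation=cv2.INTER_CUBIC))
cv2.imwrite("pics/sz.png",cv2.resize(b[170:310,250:420],(728,600),interpolation=cv2.INTER_CUBIC))
```

```text
(no output)
```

View pics/tz.png

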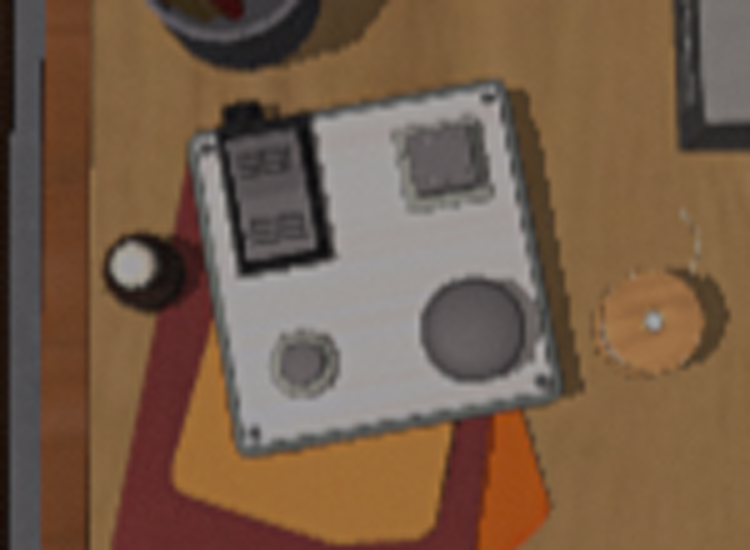

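View pics/sz.png

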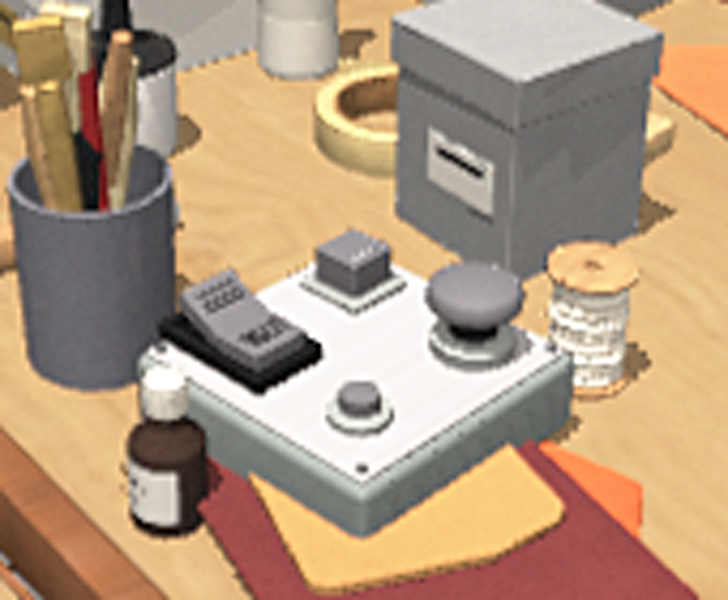

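View pics/scene0.png

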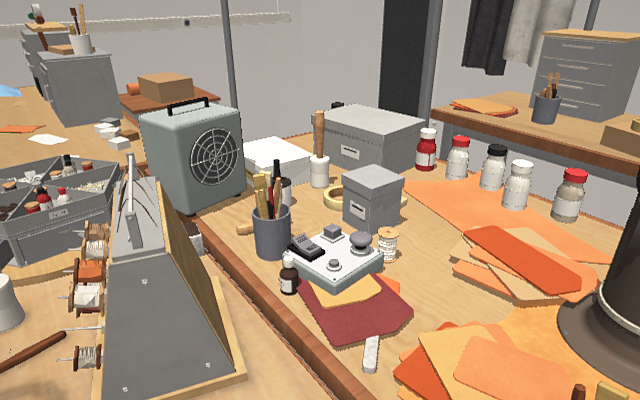

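View pics/top0.png

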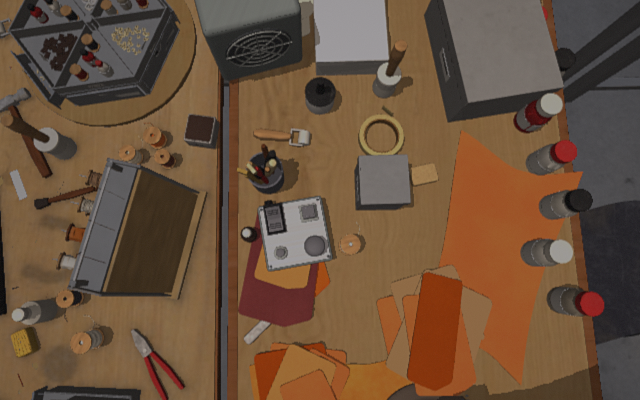

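```bash
cat > h.py <<'E'
import numpy as np,cv2
def cloud(r):
    K=r["intrinsics"];z=r["range_z"];T=r["pose"]
    v,u=np.mgrid[:400,:640]
    P=np.stack([(u-K[0,2])/K[0,0]*z,(v-K[1,2])/K[1,1]*z,z],-1)
    W=P@T[:3,:3].T+T[:3,3]; W[z==0]=np.nan
    return W
def at(r,u,v,h):
    K=r["intrinsics"];T=r["pose"]
    d=T[:3,:3]@np.array([(u-K[0,2])/K[0,0],(v-K[1,2])/K[1,1],1]);o=T[:3,3]
    return o+d*(h-o[2])/d[2]
E
python3 - <<'E'
import numpy as np,cv2
from h import *
for c in("top","scene"):
    r=np.load(c+"0.npz");W=cloud(r)
    if c=="top":
        cor=np.array([(195,135),(500,85),(555,395),(242,452)])/5.+[220,180]-0.4
        q=np.array([at(r,u,v,.045) for u,v in cor]);ctr=q.mean(0);print(q.round(4),ctr)
        for i in range(4):
            d=q[(i+1)%4]-q[i];print(np.hypot(*d[:2]),np.arctan2(d[1],d[0]))
    X=W[...,:2]-ctr[:2]
    near=(np.abs(X)<.12).all(-1)
    pm=near&(abs(W[...,2]-.045)<.006)&(np.abs(X)<.1).all(-1)
    p=W[pm];print(c,"panel",len(p),np.median(p[:,2]),cv2.minAreaRect(((p[:,:2])*1000).astype(np.float32)))
    m=near&(W[...,2]>.056)
    n,l,s,ce=cv2.connectedComponentsWithStats(m.astype(np.uint8))
    for i in range(1,n):
        if s[i,4]>10:
            w=W[l==i];print(s[i],np.median(w,0).round(4),w.min(0).round(3),w.max(0).round(3))
    # surroundings: tall things within 0.3
    m=(np.hypot(X[...,0],X[...,1])<.3)&(W[...,2]>.1)&(W[...,2]<.5)
    n,l,s,ce=cv2.connectedComponentsWithStats(m.astype(np.uint8))
    for i in range(1,n):
        if s[i,4]>15:
            w=W[l==i];print("tall",s[i],w.min(0).round(3),w.max(0).round(3))
E
```

```text
[[0.4796 0.3355 0.045 ]
 [0.4981 0.2054 0.045 ]
 [0.367  0.1861 0.045 ]
 [0.3467 0.3165 0.045 ]] [0.42287391 0.2608866  0.045     ]
0.13132862663222236 -1.4294727128439453
0.13251143294729348 -2.995165206752783
0.1319773282989381 1.7252547630770179
0.13424316162701164 0.14161410206081015
top panel 3158 0.04425145896891597 ((438.21746826171875, 279.56475830078125), (175.79107666015625, 169.65284729003906), 9.3577880859375)
[236 163  47  28 533] [0.5287 0.3274 0.1221] [0.51  0.282 0.056] [0.543 0.361 0.191]
[265 205  18  28 369] [0.4511 0.302  0.0623] [0.424 0.285 0.056] [0.48  0.32  0.075]
[301 205  14  15 160] [0.463 0.231 0.067] [0.449 0.219 0.058] [0.478 0.245 0.072]
[242 229  10   9  68] [0.4222 0.3584 0.0699] [0.414 0.35  0.056] [0.431 0.368 0.076]
[340 234  13  21 201] [0.3958 0.1518 0.0592] [0.375 0.141 0.056] [0.416 0.167 0.065]
[304 236  21  21 352] [0.3922 0.2203 0.0792] [0.372 0.2   0.072] [0.413 0.241 0.085]
[276 249   8   8  51] [0.3824 0.2905 0.0585] [0.374 0.284 0.056] [0.389 0.299 0.062]
tall [236 144  41  37 603] [0.52  0.292 0.101] [0.582 0.361 0.191]
tall [ 358  155
[... 382 characters left out ...]
4589 0.2371 0.067 ] [0.449 0.218 0.056] [0.477 0.247 0.07 ]
[378 227  20  12 149] [0.3941 0.1536 0.0602] [0.376 0.141 0.056] [0.416 0.168 0.062]
[349 231  23  20 328] [0.386  0.2275 0.0793] [0.371 0.203 0.056] [0.411 0.243 0.084]
[291 233  30  23 359] [0.4532 0.3061 0.0622] [0.424 0.286 0.056] [0.477 0.322 0.073]
[283 256  11  12 116] [0.4187 0.3628 0.0672] [0.415 0.351 0.056] [0.432 0.369 0.073]
[329 259  10   7  57] [0.3805 0.2932 0.0587] [0.372 0.284 0.056] [0.392 0.301 0.061]
tall [ 341  164   64   34 1365] [0.467 0.03  0.1  ] [0.569 0.132 0.123]
tall [ 253  171   29   47 1016] [0.52  0.294 0.1  ] [0.577 0.362 0.19 ]
tall [ 141  173   71  150 1974] [0.318 0.492 0.1  ] [0.534 0.561 0.261]
```

```bash
cat >> h.py <<'E'
from scipy.spatial.transform import Rotation as Ro
YAW=.147; C=np.array([.4223,.2612])
def b2w(x,y,z): 
    c,s=np.cos(YAW),np.sin(YAW); return [C[0]+c*x-s*y, C[1]+s*x+c*y, .045+z]
def ori(t,sgn):
    y=np.array([np.sin(t),0,-np.cos(t)]);z=np.array([0,sgn,0.]);x=np.cross(y,z)
    return (Ro.from_euler('z',YAW)*Ro.from_matrix(np.stack([x,y,z],1))).as_quat()
E
python3 - <<'E'
from station import arm
from h import *
print(Ro.from_quat(arm.get_tcp_rot()).as_matrix().round(2))
for s in(1,-1):
  for t,p in((.25,(.056,.036,.06)),(.25,(.056,.036,.016)),(0,(.036,-.036,.012)),(0,(-.036,-.036,.02)),(0,(-.036,-.036,.2))):
    j=arm.ik(b2w(*p),ori(t,s)); print(s,t,None if j is None else np.round(j,2))
E
```

```text
[[-0.96 -0.    0.26]
 [-0.26 -0.   -0.96]
 [ 0.   -1.    0.  ]]
1 0.25 [ 0.05  0.55 -1.04  2.02  0.92  0.84  0.21]
1 0.25 [-0.35  0.46 -0.5   2.07  0.72  0.57  0.34]
1 0 [ 0.2   0.68 -1.03  1.96  0.74  0.93  0.51]
1 0 [ 0.18  0.55 -1.01  2.12  0.64  0.82  0.49]
1 0 [ 0.3   0.22 -1.04  1.92  0.21  1.12  0.9 ]
-1 0.25 [-0.23  0.41 -0.64  2.03  0.67  0.67 -2.74]
-1 0.25 [-0.43  0.44 -0.39  2.08  0.64  0.53 -2.73]
-1 0 [ 0.05  0.58 -0.79  1.97  0.56  0.82 -2.48]
-1 0 [ 0.19  0.55 -1.03  2.12  0.66  0.83 -2.66]
-1 0 [ 0.52  0.37 -1.38  1.91  0.39  1.18 -2.43]
```

Run:
```python
from station import arm
from h import *
W=np.concatenate([cloud(np.load(c+"0.npz")).reshape(-1,3) for c in("top","scene")])
r=np.hypot(W[:,0],W[:,1]);a=np.arctan2(W[:,1],W[:,0])
for lo in np.arange(-1.6,1.0,.2):
    o=[]
    for R in((.3,.5),(.5,.6),(.6,.75)):
        m=(r>R[0])&(r<R[1])&(a>lo)&(a<lo+.2);o.append(round(float(np.nanmax(W[m,2],initial=0)),2))
    print(round(lo,1),o)
p=arm.get_eef_pos();k=.47/np.hypot(p[0],p[1])
print(arm.ik([p[0]*k,p[1]*k,.33],arm.get_tcp_rot()))
```

```text
-1.6 [0.0, 0.0, 0.0]
-1.4 [0.01, 0.0, 0.0]
-1.2 [0.01, 0.0, 0.0]
-1.0 [0.12, 0.0, 0.0]
-0.8 [0.12, 0.12, 0.01]
-0.6 [0.12, 0.12, 0.12]
-0.4 [0.04, 0.01, 0.14]
-0.2 [0.04, 0.02, 0.14]
-0.0 [0.12, 0.12, 0.21]
0.2 [0.12, 0.12, 0.12]
0.4 [0.08, 0.1, 0.19]
0.6 [0.06, 0.08, 0.23]
0.8 [0.03, 0.02, 0.28]
[ 1.22708546  0.06377818 -0.02766968  1.79241955  0.00189187  1.28537713
 -0.10502542]
```

Run:
```python
from station import arm
from h import *
arm.grip(0.0)
j=[1.227,0.064,-0.0277,1.792,0.002,1.285,-0.105]
arm.move_j(j); j[0]=-.5; arm.move_j(j)
print(arm.get_eef_pos(),arm.get_t(),arm.get_gripper_width())
for s in(1,-1):
  for t,p in((.25,(.056,.036,.07)),(.25,(.056,.036,.016)),(0,(.036,-.036,.012)),(0,(-.036,-.036,.02)),(0,(-.036,-.036,.2))):
    q=arm.ik(b2w(*p),ori(t,s)); print(s,t,None if q is None else np.round(q,2))
r=arm.get_image("wrist");cv2.imwrite("pics/w1.png",r["img"][:,:,::-1]);np.savez("w1.npz",**r)
```

```text
[0.42931793 0.19215061 0.33006817] 5.25 0.006268389246302156
1 0.25 [-0.62  0.33 -0.15  2.05  0.35  0.59  0.68]
1 0.25 [-0.66  0.41 -0.11  2.09  0.42  0.47  0.6 ]
1 0 [-0.46  0.45 -0.12  2.01  0.08  0.69  1.09]
1 0 [-0.51  0.34 -0.14  2.16  0.08  0.65  1.02]
1 0 [-0.5   0.09 -0.13  1.96  0.01  1.09  1.08]
-1 0.25 [-0.84  0.32  0.11  2.07  0.2   0.56 -2.32]
-1 0.25 [-0.89  0.41  0.18  2.11  0.16  0.42 -2.31]
-1 0 [-0.64  0.44  0.11  2.02 -0.08  0.68 -1.91]
-1 0 [-0.67  0.34  0.05  2.17 -0.03  0.64 -2.01]
-1 0 [-0.62  0.09  0.    1.97 -0.    1.08 -2.04]
```

View pics/w1.png

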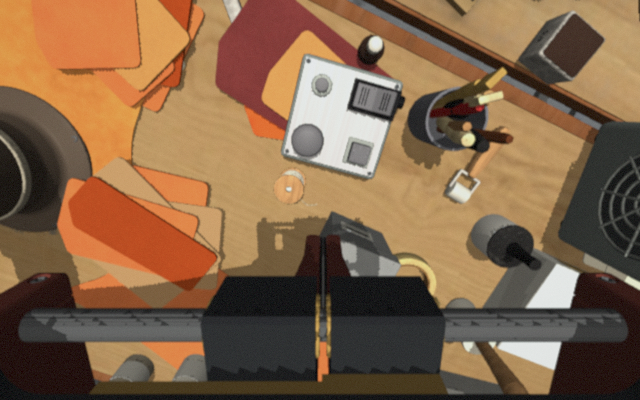

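Run:
```python
from station import arm
from h import *
r=np.load("w1.npz");K=r["intrinsics"];Ti=np.linalg.inv(r["pose"])
im=r["img"][:,:,::-1].copy()
big=cv2.resize(im[30:210,250:490],None,fx=3.3,fy=3.3,interpolation=cv2.INTER_CUBIC)
for p in((-.036,-.036,.037),(.036,-.036,.023),(-.036,.036,.014),(.036+.0132,.036,.0235),(.07,.07,0),(-.07,-.07,0),(.07,-.07,0),(-.07,.07,0)):
    w=Ti[:3,:3]@np.array(b2w(*p))+Ti[:3,3];u=K@w;u=u[:2]/u[2]
    cv2.circle(big,tuple(int(v) for v in (u-[250,30]+.5)*3.3),3,(0,0,255),-1)
cv2.imwrite("pics/w1z.png",big)
```

```text
(no output)
```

View pics/w1z.png

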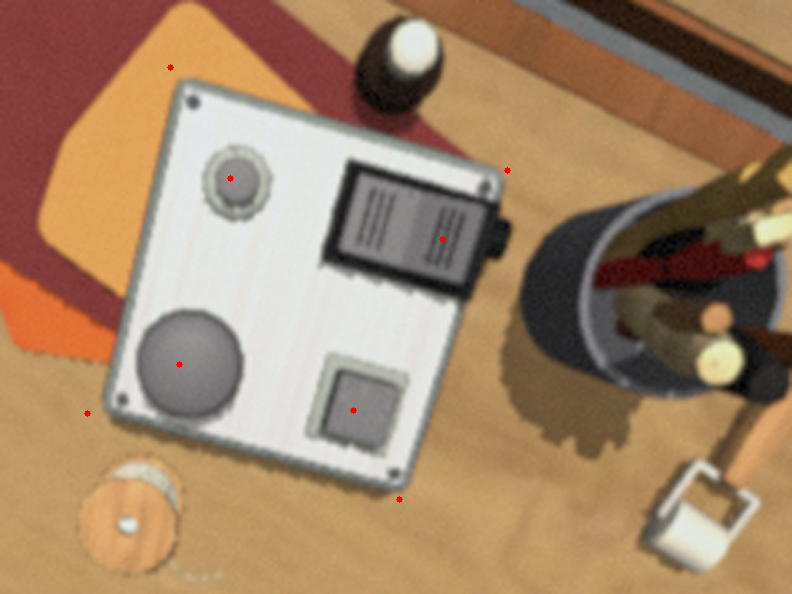

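```bash
sed -i 's/C=np.array.*/C=np.array([.4233,.2612])/' h.py
python3 - <<'E'
from station import arm
from h import *
q=ori(.25,1)
arm.movep(b2w(.055,.036,.09),q)
print(arm.get_t(),arm.get_eef_pos(),b2w(.055,.036,.09),arm.get_contact_force())
arm.movel(b2w(.055,.036,.035),rate=.12)
hit=arm.movel(b2w(.055,.036,.013),rate=.03,until_force=14)
p=arm.get_eef_pos();print(hit,p,p[2]-.045,arm.get_contact_force(),arm.get_t())
arm.movel([p[0],p[1],.14],rate=.15)
arm.movel(b2w(.0,.0,.2),rate=.25)
r=arm.get_image("wrist");cv2.imwrite("pics/w2.png",r["img"][:,:,::-1])
r=arm.get_image("scene");cv2.imwrite("pics/s2.png",cv2.resize(r["img"][170:310,250:420,::-1],(728,600),interpolation=cv2.INTER_CUBIC))
print(arm.get_t(),arm.get_contact_force())
E
```

```text
6.2083 [0.47337118 0.30433739 0.13578781] [np.float64(0.47243386037684226), np.float64(0.30486765123600035), 0.135] [ 0.5410469  -0.62846294  0.46489697]
True [0.47479654 0.30578763 0.06339878] 0.01839877715742126 [-1.492613   -1.40824527  9.46870064] 7.4167
8.825 [-0.48178304 -0.61561404 -0.97723736]
```

View pics/s2.png

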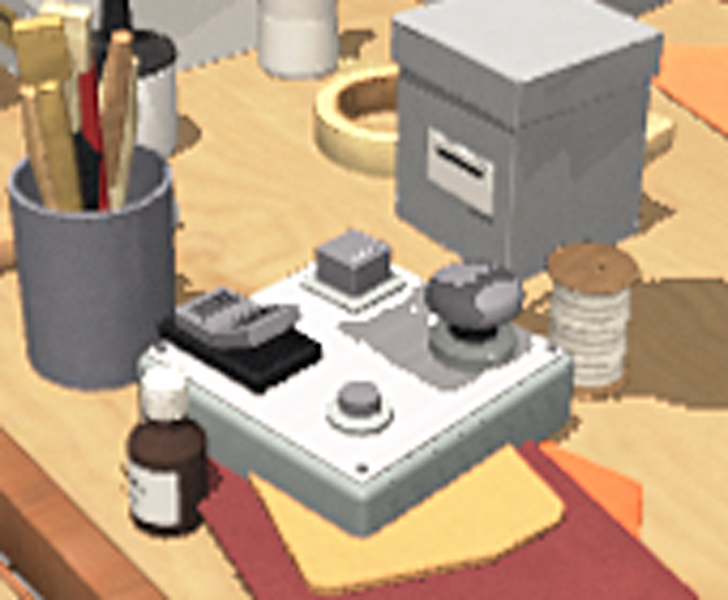

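View pics/w2.png

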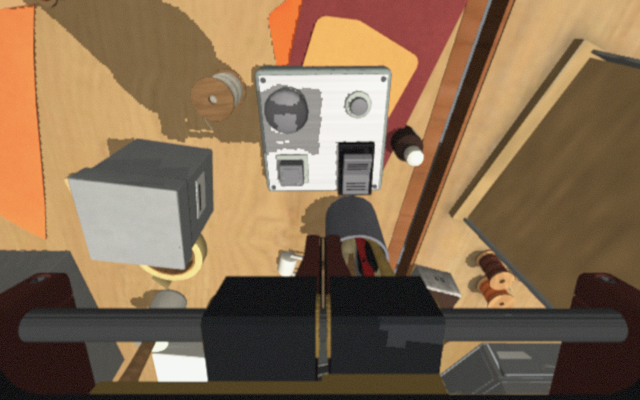

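Run:
```python
from station import arm
from h import *
for c in("scene","top"):
    r=arm.get_image(c);W=cloud(r);c_,s=np.cos(YAW),np.sin(YAW)
    d=W-np.array([*C,.045]);X=c_*d[...,0]+s*d[...,1]-.036;Y=-s*d[...,0]+c_*d[...,1]-.036
    for lo,hi in((.006,.025),(-.02,-.006)):
        m=(X>lo)&(X<hi)&(abs(Y)<.011)&(d[...,2]>.0115)
        if m.sum()>8:
            k=np.polyfit(X[m],d[...,2][m],1);print(c,m.sum(),k, np.median(d[...,2][m]),np.arctan(k[0]))
```

```text
scene 65 [-0.00937196  0.01644731] 0.016388996177864587 -0.009371684087700524
scene 25 [-0.46354953  0.01814622] 0.025415309954035722 -0.4340644086713108
top 79 [-0.05581877  0.01631056] 0.015443003830162547 -0.05576090700016735
```

Run:
```python
from station import arm
from h import *
q=ori(0,1)
arm.movep(b2w(.036,-.036,.09),q)
arm.movel(b2w(.036,-.036,.032),rate=.12)
hit=arm.movel(b2w(.036,-.036,.009),rate=.03,until_force=15)
p=arm.get_eef_pos();print(hit,p,p[2]-.045,arm.get_contact_force(),arm.get_t())
arm.sleep(.15)
arm.movel(b2w(.036,-.036,.09),rate=.15)
arm.movel(b2w(.0,-.02,.22),rate=.25)
r=arm.get_image("scene");cv2.imwrite("pics/s3.png",cv2.resize(r["img"][170:310,250:420,::-1],(728,600),interpolation=cv2.INTER_CUBIC))
W=cloud(r);c_,s=np.cos(YAW),np.sin(YAW)
d=W-np.array([*C,.045]);X=c_*d[...,0]+s*d[...,1];Y=-s*d[...,0]+c_*d[...,1]
for n,x,y in(("key",.036,-.036),("mush",-.036,-.036),("stop",-.036,.036)):
    m=(abs(X-x)<.008)&(abs(Y-y)<.008);print(n,m.sum(),np.percentile(d[...,2][m],[50,90]))
print(arm.get_t())
```

```text
True [0.46469386 0.23105395 0.06032039] 0.015320385912452786 [-1.09187196 -1.34849939 10.32794877] 10.7083
key 32 [0.01545571 0.01629312]
mush 262 [0.32234729 0.4146928 ]
stop 88 [0.01395032 0.31328156]
12.25
```

View pics/s3.png

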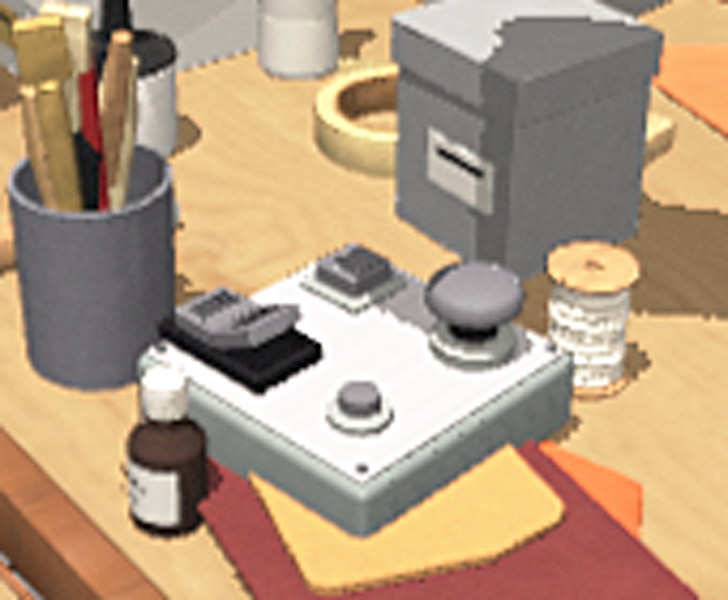

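Key is in (top about 15 mm above the panel). Next is the mushroom button.

Run:
```python
from station import arm
from h import *
q=ori(0,1)
arm.movep(b2w(-.036,-.036,.09),q)
arm.movel(b2w(-.036,-.036,.045),rate=.12)
hit=arm.movel(b2w(-.036,-.036,.020),rate=.03,until_force=18)
p=arm.get_eef_pos();print(hit,p,p[2]-.045,arm.get_contact_force(),arm.get_t())
arm.sleep(.15)
arm.movel(b2w(-.036,-.036,.1),rate=.15)
arm.movel(b2w(-.07,-.12,.25),rate=.25)
for c in("scene","top"):
    r=arm.get_image(c)
    if c=="scene":cv2.imwrite("pics/s4.png",cv2.resize(r["img"][170:310,250:420,::-1],(728,600),interpolation=cv2.INTER_CUBIC))
    W=cloud(r);c_,s=np.cos(YAW),np.sin(YAW)
    d=W-np.array([*C,.045]);X=c_*d[...,0]+s*d[...,1];Y=-s*d[...,0]+c_*d[...,1]
    for n,x,y in(("key",.036,-.036),("mush",-.036,-.036),("stop",-.036,.036),("rockfar",.036+.016,.036)):
        m=(abs(X-x)<.007)&(abs(Y-y)<.007)&(d[...,2]<.06);print(c,n,m.sum(),np.percentile(d[...,2][m],[50,90]) if m.sum() else None)
print(arm.get_t(),arm.get_contact_force())
```

```text
True [0.39352505 0.22065221 0.07226369] 0.02726368801497285 [-2.68743453 -1.47665292 11.54234796] 14.0
scene key 28 [0.01585177 0.01648153]
scene mush 32 [0.02717209 0.02804215]
scene stop 43 [0.01403326 0.01486519]
scene rockfar 30 [0.0162109  0.01721187]
top key 44 [0.01456367 0.01682178]
top mush 36 [0.02637053 0.02828419]
top stop 48 [0.01372839 0.0153895 ]
top rockfar 44 [0.01571008 0.01780729]
15.7333 [-0.19283839  0.4323931   0.05176215]
```

View pics/s4.png

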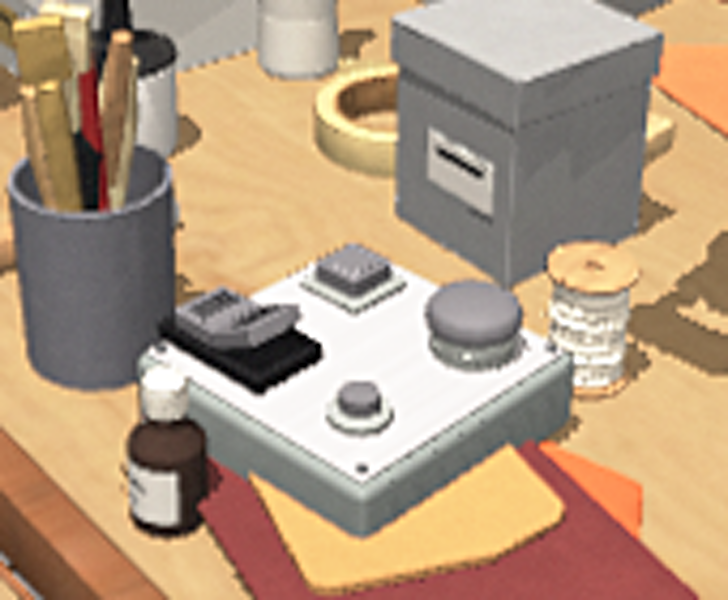

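All three controls are on and nothing round the box has moved, so I'm handing in.

```bash
python3 -c "
from station import arm
print(arm.hand_in(),arm.get_t())"
```

```text
the job is handed in; nothing more can be done
the job is handed in; nothing more can be done
```

I pressed the three controls in the required order with the fingers shut: rocker, then square key, then mushroom button. I handed the job in at about 15.8 s with the arm clear; hand-in gives no verdict.

**Final depth checks, scene and top cameras, heights above the panel:**

| Part | Measured | Expected |
|---|---|---|
| Rocker far wing | about 16 mm, level | 16 mm when on |
| Key top | 15–16 mm | 15 mm when in |
| Mushroom top | 26–27 mm | 27 mm when in |
| Stop button top | about 14 mm | 14 mm when untouched |

**Other checks:**
- **Presses:** each one ended on the force limit I set (14–18 N), at the height expected for its end stop.
- **Bystanders:** the bottle, spool and visible part of the tape roll look unmoved in the last close-up. I did not measure them, and I did not check the rubber block, seam roller or steel weight afterwards.
- **Disagreement:** the wrist camera put the box about 3 mm away from where the other two cameras had it. I moved my estimate 1 mm towards it, which the presses tolerated.

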